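Make up a dipping set and a cocoa set

TASK

Make up the two gift sets on the counter. For the dipping set on the dark wooden tray, lay the dipping fork flat and wholly on the tray in its lane, with the prongs slid under the low brass strap until their tips come out at the far side, and stand the jar of chocolate discs in its blue-lined well. For the cocoa set on the light wooden tray, stand the marshmallow jar in the back well (grey lining) and the cocoa shaker in the front well (red lining), all upright with nothing resting on a well's rim, and leave the stamp, the tin and the card box where they are.

Things in the scene. Friction and masses are not known exactly. Their poses are not given: they have to be found in the camera images.
- dipping_tray: dark wooden tray, 240 x 156 mm (x, y), fixed; origin at its underside's centre, z up, x away from the robot (within 15 deg). In mm: deck at z = 10. Fork lane along x at y = -45. Brass strap bridges it at x = 60 to 85: opening y = -65 to -25, 24 high over the deck, top at z = 39; enter it from -x. Blue-lined well, 82 x 82 inside, centre x = 45, y = 27, floor level with deck, rim 12 high, 5 thick.
- cocoa_tray: light wooden tray, 220 x 114 mm (x, y), fixed; origin at its underside's centre, z up, x away from the robot (within 15 deg). In mm: deck at z = 10. Two square wells, 90 x 90 inside, floor level with the deck, rim 12 high, 5 thick: the front one, lined red, centred at x = -52, y = 0; the back one, lined grey, at x = 52, y = 0.
- dipping_fork: three-prong dipping fork, 210 mm long, 35 g, lying on the counter. Origin at mid-length on its underside, x along it to the prongs, z up. Wooden grip from x = -105 to -10 mm, 16 mm wide and high (pinch it across at about x = -40 mm); 3.5 mm steel shank at 8 mm height to x = 68 mm; prongs from 68 to 105 mm, 18 mm wide, 8 mm high.
- fork_tip (a point): the tip of the fork's prongs: 105 mm along the fork's x from its origin, 4 mm above its underside
- disc_jar: jar of dark chocolate discs (dark brown through the glass) with a pale lid, 63 mm across, 87 mm tall; origin at the centre of its underside, z up; stands on the counter
- sweet_jar: jar of white marshmallows with a pale lid, the taller and wider of the two jars, 68 mm across (lid 69 mm), 107 mm tall, about 0.3 kg; origin at the centre of its underside, z up; stands on the counter
- cocoa_shaker: pale grey cocoa shaker with a domed perforated top and no label, 58 mm across to 72 mm height, 61 mm above that, 97 mm tall; origin at the centre of its underside, z up; stands on the counter
- stamp: wooden hand stamp, 25 x 34 x 59 mm, to be left alone; origin at the centre of its underside
- pastille_tin: round tin, purple with a tan lid, 70 mm across, 36 mm tall, to be left alone; origin at the centre of its underside
- ballotin: closed purple-pink card box, 67 x 93 x 46 mm, to be left alone; origin at the centre of its underside
There are look-alikes about, which are no part of the job. Leave any orange look-alike of the disc_jar alone.

How it is judged (in metres and radians):
At the end, for the whole second after the job is handed in: Fork flat in the dark tray's lane (within 23 mm), prong tips 1 to 40 mm past the strap; disc jar on the floor of the dark tray's well, marshmallow jar in the light tray's back well, shaker in its front well, inside the rims and upright within 0.1 rad; all released and at rest (x of fork_tip in the frame of dipping_tray between 0.086 and 0.125 m and y of fork_tip in the frame of dipping_tray between -0.067 and -0.023 m and z of fork_tip in the frame of dipping_tray below 0.022 m and y of dipping_fork in the frame of dipping_tray between -0.068 and -0.022 m and z of dipping_fork in the frame of dipping_tray between 0.005 and 0.015 m and x of disc_jar in the frame of dipping_tray between 0.033 and 0.057 m and y of disc_jar in the frame of dipping_tray between 0.015 and 0.039 m and z of disc_jar in the frame of dipping_tray between 0.005 and 0.015 m and angle between each of disc_jar, sweet_jar, cocoa_shaker's own z axis and vertical below 0.1 rad and x of sweet_jar in the frame of cocoa_tray between 0.039 and 0.065 m and y of sweet_jar in the frame of cocoa_tray between -0.013 and 0.013 m and z of sweet_jar in the frame of cocoa_tray between 0.005 and 0.015 m and x of cocoa_shaker in the frame of cocoa_tray between -0.069 and -0.035 m and y of cocoa_shaker in the frame of cocoa_tray between -0.017 and 0.017 m and z of cocoa_shaker in the frame of cocoa_tray between 0.005 and 0.015 m and linear speed of each of dipping_fork, disc_jar, sweet_jar, cocoa_shaker below 0.02 m/s and angular speed of each of dipping_fork, disc_jar, sweet_jar, cocoa_shaker below 0.2 rad/s); the robot touches nothing.
It fails at once if the wooden hand stamp is moved by more than 25 mm or tipped (distance of stamp from where it was at the start of the episode above 0.025 m or angle between stamp's own z axis and vertical above 0.5 rad).
It fails at once if the pastille tin is moved by more than 25 mm or tipped (distance of pastille_tin from where it was at the start of the episode above 0.025 m or angle between pastille_tin's own z axis and vertical above 0.5 rad).
It fails at once if the purple-pink card box is moved by more than 25 mm or tipped (distance of ballotin from where it was at the start of the episode above 0.025 m or angle between ballotin's own z axis and vertical above 0.5 rad).
It also fails if it takes over 115 s, if anything falls off the work surface, if the arm or the gripper's body presses on something with over 40 N, if the wrist force passes 120 N, or if a joint passes its speed limit or range.

ROBOT

A 6-joint arm with a two-finger parallel gripper is mounted at the origin on a cart in front of the work surface, level with it; the furniture and walls round the work are solid. World frame = base frame: x ahead of the robot, y to its left, z up, the work surface at z = 0. Lengths are in m, angles in degrees, forces in N, time in s.
With the tool pointing down it reaches from about 0.3 to 1 m from the base axis. Payload 5.1 kg.
Tool frame: the origin (TCP) lies between the finger pads; the fingertips stand 17 mm ahead of it and the grasp point (between the pads) lies 2 mm behind it; z points along the fingers, y is the line along which they close (so a half turn about z gives the same grasp; the last joint's range is limited). The gripper opens to 95 mm and grips with 3 to 60 N. Pads are 20 mm wide; open, the fingers measure 119 mm over their backs; the gripper's body (75 mm by 180 mm) begins 59 mm behind the grasp point.
Start: joints at [-79.103, 7.093, 94.555, -0, 78.352, -4.733], TCP at [0.175, -0.626, 0.232] pointing down, gripper open.
Joint ranges: [-149.61, 149.61], [-58.7, 133.49], [1.44, 155.28], [-77.14, 257.14], [18.33, 153.61], [-166.67, 166.67]. Speed limits (degrees/s): [147.25, 147.25, 180, 180, 180, 180].

INTERFACE

Orientations are given as [roll, pitch, yaw] about the fixed x, y, z axes, in that order (R = Rz(yaw) Ry(pitch) Rx(roll)).
In Python, from plant import arm, get_image, camera_info, job, trace, mark_of gives the robot as it stands.
- The arm moves only by the tool servo_tool, never from a script. Its argument "series" is a list of rows, each a list of 7 numbers: the turn, a rotation vector about the tool's x, y, z in units of 8 degrees (1.0 is 8 degrees), then the shift along the tool's x, y, z in units of 40 mm (1.0 is 40 mm), then the opening, from 0 (shut) to 1 (fully open). In form: [[wx, wy, wz, tx, ty, tz, claw], ...]. A call has 1 to 5 rows; each row is the pose to reach, as a shift and turn from the pose commanded when the call began, along the tool's axes at that moment; what a row does not reach only later rows make up. A row lasts 1/10 s, in which the tool goes at most 50 mm and 8.59 degrees, less where a joint would pass 70% of its speed; a pose out of reach is approached as far as the arm can. A call with a gripper value outside its range is refused whole. The fingers move at their own pace and stop on an object; "force" is the grip in N (left out, the last holds). Time passes only in rows, so rows that repeat a pose let the fingers close. It gives the time, the measured TCP pose, the force, the opening and the grip force at its end, in the units of the state.
- arm.state(): the state, without advancing time (a new reading comes with each control period).
- get_image(name): name is "scene" or "top" or "wrist"; returns the picture (400x640x3 uint8, red, green, blue); there is no depth.
- camera_info(name): a dict with "K" (3x3 intrinsics, pixels), "world_from_camera" (4x4, takes a point from camera to world coordinates); the wrist camera has in their place "hand_eye" (4x4, takes a point from camera to tool coordinates, whose origin is the TCP and whose axes are the flange's). Camera axes: x right, y up, looking along -z (the intrinsics and any distortion apply to the point x, -y, -z); pixel columns grow to the right and rows downward; lengths in m; the calibration is good to about 2 mm. A picture is of the moment at which its call begins: read the wrist's pose just before it. camera_info takes no time and is no camera call.
- job.sign_off(): hands the job in; it is judged then, once.
Trained networks look in the newest picture that a camera, given by its name, has taken for a name from the list of things; names that differ only in an ending like _2 or _b are one class to them, and where a whole thing is asked for, a point or a joint stands for the part that bears it (a point fixed in the world has none). Each returns a list of dicts, best first, with "p" (0 to 1); they miss things now and then, are a little off and sometimes report something else, mostly with a low value. They report only what shows in the picture. A call takes as long as a camera call. They do not tell look-alikes from the thing itself.
- trace(camera, target): "pixels" (400x640 bool, what is visible of it).
- mark_of(camera, target): "centre" ([x, y, z] in m, in the coordinates of the camera as it stood for that picture, good to about 4 mm: a listed point, or the origin of a listed thing).
The state is a dict: "time": time; "joint_pos": joint angles; "joint_vel": joint speeds; "tau": joint torques, N m; "tcp_pos": TCP position; "eef_rot": TCP orientation; "wrist_force": force on the tool from outside, world axes, zero at the start; "torque": the same for the moment, N m; "width": finger opening in m; "grip_force": force on a finger pad.
Only numpy, scipy, OpenCV 4.12 (cv2) and the standard library are available. Lean on these libraries where they do the work, as an engineer would, in place of code of your own. Each camera call takes 0.05 s, during which the arm holds its last target. There are 200 camera calls.

## Working session

There is one attempt and no reset: what is moved stays moved. The work goes in short steps, Python scripts to look and compute and a tool call to move; the robot and the scene stay as the last step left them, time stands still between calls to the robot, and variables do not carry over. Pictures are saved under pics/ and viewed, at most 14 in all, crops included, and the job is handed in when it is done.

Besides the shell and the picture viewer there is one more tool, called after ">>>" as name([rows], argument=value, ...), one row to a line, values as JSON. servo_tool: Moves the arm, as the interface text tells. Its arguments: {"type":"object","properties":{"series":{"type":"array","items":{"type":"array","items":{"type":"number"}}},"force":{"type":"number"}},"required":["series"]}

```bash
mkdir -p pics; cat > h.py <<'E'
import numpy as np, cv2
from plant import arm, get_image, camera_info, job, trace, mark_of
from scipy.spatial.transform import Rotation as R
def cam(name):
    ci=camera_info(name)
    if 'world_from_camera' in ci: return np.array(ci['K']),np.array(ci['world_from_camera'])
    s=arm.state(); T=np.eye(4); T[:3,:3]=R.from_euler('xyz',s['eef_rot'],degrees=True).as_matrix(); T[:3,3]=s['tcp_pos']
    return np.array(ci['K']),T@np.array(ci['hand_eye'])
def snap(name,fn=None):
    K,T=cam(name); im=get_image(name)
    if fn: cv2.imwrite('pics/'+fn,im[:,:,::-1])
    return im,K,T
def marks(name,T,targets):
    for t in targets:
        for m in mark_of(name,t)[:4]:
            p=(T@np.r_[m['centre'],1])[:3]; print(name,t,round(m['p'],2),p.round(4))
def ray(K,T,u,v,z):
    d=T[:3,:3]@(np.array([1,-1,-1])*(np.linalg.inv(K)@[u,v,1])); o=T[:3,3]
    return o+d*(z-o[2])/d[2]
def proj(K,T,P):
    c=np.linalg.inv(T)@np.r_[P,1]; q=K@(c[:3]*[1,-1,-1]); return q[:2]/q[2]
def go(xyz,yaw=None):
    "shift in units along tool axes to reach xyz, and wz for yaw of tool y"
    s=arm.state(); M=R.from_euler('xyz',s['eef_rot'],degrees=True).as_matrix()
    t=M.T@(np.array(xyz)-s['tcp_pos'])/.04
    out=[t.round(3)]
    if yaw is not None:
        cur=np.degrees(np.arctan2(M[1,1],M[0,1])); d=(yaw-cur+90)%180-90; out.append(('wz',round(-d/8,3)))
    print(s['time'],s['tcp_pos'],s['eef_rot'],*out)
E
cat > a.py <<'E'
from h import *
print(arm.state())
N=['dipping_tray','cocoa_tray','dipping_fork','fork_tip','disc_jar','sweet_jar','cocoa_shaker','stamp','pastille_tin','ballotin']
for c in ['top','scene']:
    im,K,T=snap(c,c+'.png'); print(c,K.round(1).tolist(),T.round(3).tolist(),{k:v for k,v in camera_info(c).items() if k not in('K','world_from_camera')}); marks(c,T,N)
E
python3 a.py
```

```text
{'time': 0.0, 'joint_pos': array([-7.91036887e+01,  7.13393501e+00,  9.46335475e+01, -8.94309668e-04,
        7.83517979e+01, -4.73177012e+00]), 'joint_vel': array([-0.09672453, -0.01147576,  0.02083555,  0.06425503,  0.06474554,
        0.06421978]), 'tau': array([-5.14014619e-05, -4.17600667e+01, -3.59938180e+01,  7.73331430e-02,
        4.92863241e-02, -1.69318660e-04]), 'tcp_pos': array([ 0.17496699, -0.62537854,  0.23038757]), 'eef_rot': array([-1.79881054e+02, -8.96704414e-03,  1.56282536e+01]), 'wrist_force': array([ 0.01840629, -0.26462381,  0.76534166]), 'torque': array([-0.01323575, -0.04903419, -0.03830251]), 'grip_force': 0.0, 'width': 0.09490064288789878}
top [[429.6, 0.0, 313.4], [0.0, 429.6, 198.7], [0.0, 0.0, 1.0]] [[0.029, 0.985, -0.167, 0.348], [-1.0, 0.027, -0.014, 0.001], [-0.009, 0.168, 0.986, 1.283], [0.0, 0.0, 0.0, 1.0]] {}
top dipping_tray 0.89 [ 0.5235 -0.0959 -0.0017]
top cocoa_tray 0.97 [0.5236 0.1529 0.0008]
top dipping_fork 0.74 [ 0.4404  0.3712 -0.0018]
top fork_tip 0.47 [0.5423 0.3967 0.0013]
top disc_jar 0.95 [ 0.6871 -0.0136 -0.001 ]
top disc_jar 0.79
[... 618 characters left out ...]
 -0.1001 -0.    ]
scene cocoa_tray 0.78 [ 0.5212  0.1633 -0.0025]
scene dipping_fork 0.72 [4.341e-01 3.698e-01 3.000e-04]
scene dipping_fork 0.36 [ 0.5223  0.1596 -0.0011]
scene fork_tip 0.79 [0.5413 0.398  0.0042]
scene disc_jar 0.81 [ 0.4977 -0.255   0.0034]
scene disc_jar 0.7 [ 0.6903 -0.0084  0.0029]
scene sweet_jar 0.65 [ 5.160e-01 -3.942e-01 -3.000e-04]
scene cocoa_shaker 0.94 [ 0.6218 -0.299  -0.0012]
scene cocoa_shaker 0.65 [4.350e-01 3.735e-01 2.000e-04]
scene stamp 0.76 [0.606  0.3395 0.0028]
scene pastille_tin 0.64 [ 7.391e-01 -2.756e-01  2.000e-04]
scene ballotin 0.86 [ 0.3741 -0.2733 -0.0007]
scene ballotin 0.5 [ 0.5192  0.1555 -0.0025]
scene ballotin 0.17 [0.5404 0.3995 0.0038]
```

View pics/top.png

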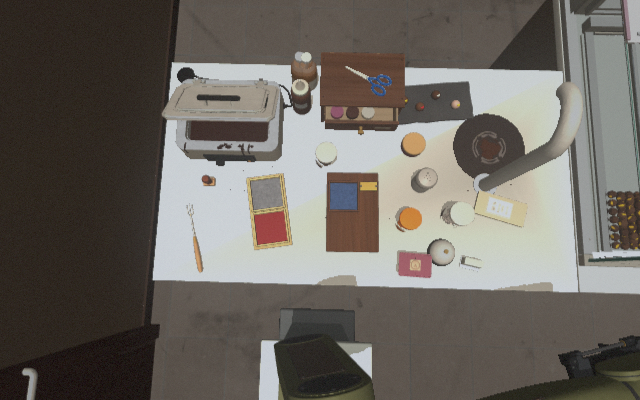

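View pics/scene.png

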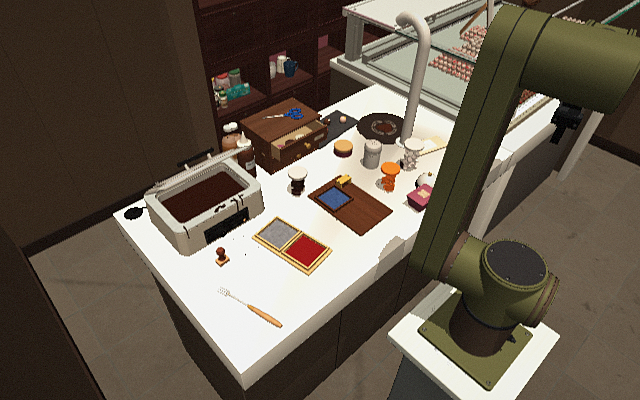

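The top view shows the disc jar (white lid) at (326,152) and an orange look-alike at (409,217). The marshmallow jar candidate is at (460,213). There are two shaker candidates: grey at (425,178) and a round one at (441,252). The fork is at (195,240), and the trays are at (268,211) and (352,212). I'll confirm in an enlarged crop and find the tray yaws.

```bash
cat > b.py <<'E'
from h import *
s,K2,T2=snap('scene')
a=s[125:215,270:440]
im,K,T=snap('top'); b=im[120:270,300:500]
cv2.imwrite('pics/crop.png',np.vstack([cv2.resize(a,(560,296),interpolation=2),cv2.resize(b[30:136],(560,297),interpolation=2)])[:,:,::-1])
def edge(c,t,K,T,z):
    m=trace(c,t)[0]; px=m['pixels'].astype(np.uint8); cs,_=cv2.findContours(px,0,2); c0=max(cs,key=cv2.contourArea)
    P=np.array([ray(K,T,u+.5,v+.5,z)[:2] for u,v in c0[:,0]]); r=cv2.minAreaRect((P*1000).astype(np.float32)); print(c,t,round(m['p'],2),r)
for t,z in [('dipping_tray',.01),('cocoa_tray',.015),('dipping_fork',.01)]:
    im,K,T=snap('top'); edge('top',t,K,T,z)
    im,K2,T2=snap('scene'); edge('scene',t,K2,T2,z)
E
python3 b.py
```

```text
top dipping_tray 0.82 ((527.9546508789062, -98.1079330444336), (239.79376220703125, 157.35671997070312), 0.3353579342365265)
scene dipping_tray 0.7 ((522.0723266601562, -99.22181701660156), (175.06471252441406, 238.9093475341797), 89.67387390136719)
top cocoa_tray 0.74 ((521.7948608398438, 150.22015380859375), (218.1689453125, 114.03168487548828), 10.033751487731934)
scene cocoa_tray 0.32 ((544.667236328125, -449.4429931640625), (75.212158203125, 194.6433563232422), 32.09993362426758)
top dipping_fork 0.76 ((386.73590087890625, 355.82855224609375), (99.04579162597656, 16.829345703125), 13.64737319946289)
scene dipping_fork 0.7 ((386.51849365234375, 360.881591796875), (112.18016815185547, 17.425146102905273), 12.282033920288086)
```

View pics/crop.png

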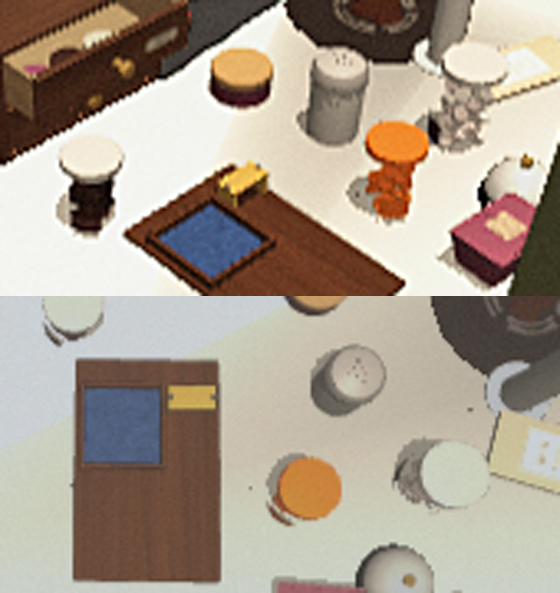

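Identification confirmed:
- **Disc jar:** the white-lidded dark jar at (326,152). The jar at (409,217) is the orange look-alike.
- **Marshmallow jar:** (460,213).
- **Shaker:** the domed perforated cylinder at (425,178). The (441,252) item is a bowl with a knob.

I'll start with the marshmallow jar.

```bash
python3 - <<'E'
from h import *
K,T=cam('top')
print('faucet',ray(K,T,485,183,0),'bowl',ray(K,T,441,252,.04),'box',ray(K,T,500,208,.03))
go([.5,-.41,.30],49)
E
```

```text
faucet [ 0.6281739  -0.50051057  0.        ] bowl [ 0.41387595 -0.35160246  0.04      ] box [ 0.54776381 -0.52981014  0.03      ]
1.8 [ 0.17510061 -0.6259613   0.2316689 ] [ 1.79999454e+02 -5.19694534e-04  1.56299324e+01] [ 9.277 -3.011 -1.708] ('wz', np.float64(7.079))
```

>>> servo_tool([
  [0, 0, 1, 1, -0.3, -0.4, 1],
  [0, 0, 2, 2, -0.6, -0.8, 1],
  [0, 0, 3, 3, -1, -1.2, 1],
  [0, 0, 4, 4, -1.3, -1.7, 1],
  [0, 0, 5, 5, -1.6, -1.7, 1],
])

```text
time: 2.3
tcp_pos: [0.3524, -0.5106, 0.3039]
eef_rot: [179.8, -0.3, -24.7]
wrist_force: [-0.5, -0.6, 0.2]
width: 0.0951
grip_force: 0.0
```

```bash
python3 - <<'E'
from h import *
go([.49,-.41,.30],49)
E
```

```text
2.3 [ 0.35236387 -0.51055639  0.30390303] [179.78234458  -0.30900317 -24.71243309] [ 2.074 -3.723  0.095] ('wz', np.float64(2.036))
```

>>> servo_tool([
  [0, 0, 1, 0.5, -0.9, 0, 1],
  [0, 0, 2, 1, -1.8, 0, 1],
  [0, 0, 2, 1.5, -2.7, 0, 1],
  [0, 0, 2, 2.1, -3.7, 0, 1],
  [0, 0, 2, 2.1, -3.7, 0, 1],
])

```text
time: 2.8
tcp_pos: [0.4916, -0.4069, 0.2996]
eef_rot: [-179.9, -0.0, -40.0]
wrist_force: [0.2, -0.1, -0.2]
width: 0.0953
grip_force: 0.0
```

```bash
cat > w.py <<'E'
import sys
from h import *
fn=sys.argv[1]; im,K,T=snap('wrist',fn if fn!='-' else None)
marks('wrist',T,sys.argv[2:])
s=arm.state(); print(s['tcp_pos'],s['eef_rot'])
E
python3 w.py w1.png sweet_jar cocoa_shaker
```

```text
wrist sweet_jar 0.73 [ 0.5179 -0.3912  0.0027]
wrist cocoa_shaker 0.58 [ 0.6201 -0.3021 -0.0027]
[ 0.48790453 -0.41031502  0.29954036] [ 1.79972427e+02  1.71818647e-02 -4.03401938e+01]
```

View pics/w1.png

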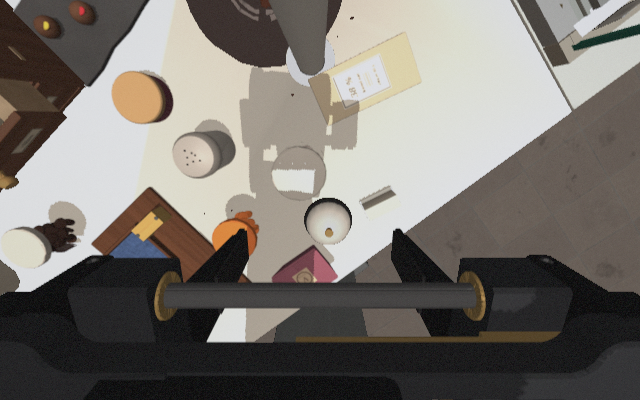

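The marshmallow jar shows at (298,172), shaded by the gripper. The wrist estimate agrees with the fixed cameras.

```bash
python3 - <<'E'
from h import *
go([.5183,-.392,.058],49)
E
```

```text
2.95 [ 0.48790453 -0.41031502  0.29954036] [ 1.79972427e+02  1.71818647e-02 -4.03401938e+01] [ 0.285 -0.844  6.038] ('wz', np.float64(0.082))
```

>>> servo_tool([
  [0, 0, 0, 0.3, -0.84, 0, 1],
  [0, 0, 0, 0.3, -0.84, 1.2, 1],
  [0, 0, 0, 0.3, -0.84, 2.4, 1],
  [0, 0, 0, 0.3, -0.84, 3.6, 1],
  [0, 0, 0, 0.3, -0.84, 4.2, 1],
])

```text
time: 3.45
tcp_pos: [0.5154, -0.3919, 0.1261]
eef_rot: [180.0, 0.4, -40.5]
wrist_force: [-0.0, 0.0, -0.5]
width: 0.0954
grip_force: 0.0
```

>>> servo_tool([
  [0, 0, 0, 0, 0, 0.6, 1],
  [0, 0, 0, 0, 0, 1.2, 1],
  [0, 0, 0, 0, 0, 1.8, 1],
  [0, 0, 0, 0, 0, 1.8, 1],
  [0, 0, 0, 0, 0, 1.8, 0.6],
], force=20)

```text
time: 3.95
tcp_pos: [0.518, -0.3934, 0.0597]
eef_rot: [180.0, 0.0, -40.5]
wrist_force: [-0.3, -0.5, 0.1]
width: 0.0912
grip_force: 0.0
```

>>> servo_tool([
  [0, 0, 0, 0, 0, 0, 0.5],
  [0, 0, 0, 0, 0, 0, 0.5],
  [0, 0, 0, 0, 0, 0, 0.5],
  [0, 0, 0, 0, 0, 0, 0.5],
  [0, 0, 0, 0, 0, 0, 0.5],
], force=20)

```text
time: 4.45
tcp_pos: [0.5195, -0.3935, 0.0612]
eef_rot: [179.9, -0.1, -40.4]
wrist_force: [-1.4, -2.4, 5.6]
width: 0.0685
grip_force: 20.0
```

>>> servo_tool([
  [0, 0, 0, 0, 0, -0.5, 0.5],
  [0, 0, 0, 0, 0, -1.5, 0.5],
  [0, 0, 0, 0, 0, -2.5, 0.5],
  [0, 0, 0, 0, 0, -3.5, 0.5],
  [0, 0, 0, 0, 0, -4.5, 0.5],
])

```text
time: 4.95
tcp_pos: [0.5184, -0.3914, 0.2394]
eef_rot: [-180.0, 0.2, -40.4]
wrist_force: [0.5, -0.5, -3.2]
width: 0.0679
grip_force: 20.0
```

```bash
python3 - <<'E'
from h import *
s=arm.state(); print(s['joint_pos'].round(),s['width'],s['grip_force'],s['wrist_force'])
go([.573,.160,.25],100)
E
```

```text
[-42.   7.  94.   0.  79.  89.] 0.06787983679819727 19.96208757162094 [ 0.46822949 -0.51323474 -3.19901938]
4.95 [ 0.51841768 -0.39135955  0.23935531] [-1.79951328e+02  1.76857860e-01 -4.03542365e+01] [ -7.886 -11.388  -0.232] ('wz', np.float64(-6.294))
```

>>> servo_tool([
  [0, 0, 0, -0.5, -0.7, -0.3, 0.5],
  [0, 0, -0.6, -1.1, -1.6, -0.3, 0.5],
  [0, 0, -1.2, -1.7, -2.5, -0.3, 0.5],
  [0, 0, -1.8, -2.3, -3.4, -0.3, 0.5],
  [0, 0, -2.4, -2.9, -4.3, -0.3, 0.5],
])

```text
time: 5.45
tcp_pos: [0.5412, -0.1839, 0.25]
eef_rot: [-179.9, 0.2, -21.0]
wrist_force: [0.6, 0.0, -3.9]
width: 0.0685
grip_force: 20.0
```

```bash
python3 - <<'E'
from h import *
go([.573,.160,.25],100)
E
```

```text
5.45 [ 0.54120559 -0.18389326  0.24995154] [-1.79942961e+02  1.55629333e-01 -2.09797216e+01] [-2.336 -8.312  0.013] ('wz', np.float64(-3.872))
```

>>> servo_tool([
  [0, 0, -0.7, -0.3, -1, 0, 0.5],
  [0, 0, -1.4, -0.6, -2, 0, 0.5],
  [0, 0, -2.1, -0.9, -3, 0, 0.5],
  [0, 0, -2.8, -1.2, -4, 0, 0.5],
  [0, 0, -3.5, -1.5, -5, 0, 0.5],
])

```text
time: 5.95
tcp_pos: [0.5572, 0.0241, 0.2501]
eef_rot: [-179.9, 0.1, 7.1]
wrist_force: [0.5, -0.1, -3.7]
width: 0.0683
grip_force: 20.0
```

```bash
python3 - <<'E'
from h import *
go([.573,.160,.25],100)
E
```

```text
5.95 [0.55722059 0.02408476 0.25007731] [-1.79932760e+02  1.35646798e-01  7.07622380e+00] [ 0.81  -3.323  0.004] ('wz', np.float64(-0.365))
```

>>> servo_tool([
  [0, 0, -0.2, 0.2, -0.9, 0, 0.5],
  [0, 0, -0.4, 0.4, -1.8, 0, 0.5],
  [0, 0, -0.4, 0.6, -2.6, 0, 0.5],
  [0, 0, -0.4, 0.8, -3.2, 0, 0.5],
  [0, 0, -0.4, 0.8, -3.3, 0, 0.5],
])

```text
time: 6.45
tcp_pos: [0.5734, 0.1596, 0.2498]
eef_rot: [-179.9, 0.2, 10.2]
wrist_force: [0.3, 0.2, -3.7]
width: 0.0683
grip_force: 20.0
```

```bash
python3 w.py w2.png sweet_jar cocoa_tray; python3 -c "
from h import *
im,K,T=snap('scene','s2.png');marks('scene',T,['sweet_jar','cocoa_tray'])
im,K,T=snap('top');marks('top',T,['sweet_jar','cocoa_tray'])"
```

```text
wrist sweet_jar 0.89 [0.5745 0.1643 0.1888]
wrist cocoa_tray 0.65 [ 5.277e-01  1.527e-01 -1.000e-04]
[0.57358682 0.15662524 0.2504207 ] [1.79983981e+02 1.34712337e-01 1.00628578e+01]
scene sweet_jar 0.65 [0.575  0.1569 0.1895]
scene cocoa_tray 0.77 [ 0.5203  0.1588 -0.0022]
top sweet_jar 0.56 [0.5773 0.153  0.1946]
top cocoa_tray 0.67 [0.5277 0.1484 0.0018]
```

View pics/w2.png

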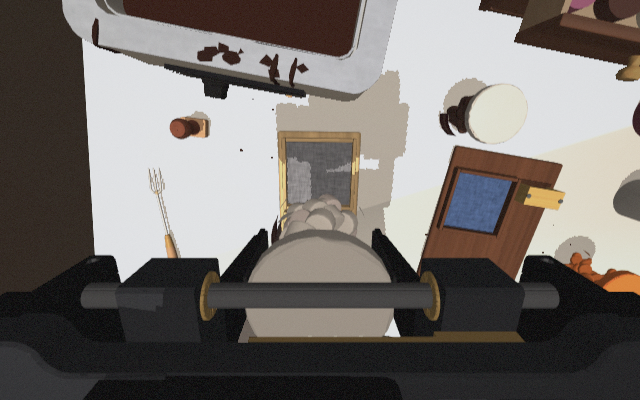

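```bash
python3 - <<'E'
from h import *
K,T=cam('wrist')
for u,v,z in [(279,133,.022),(360,132,.022),(279,180,.022),(358,180,.022)]: print('wr',ray(K,T,u,v,z))
# top: grey and red lining segmentation
im,K,T=snap('top'); K2=cv2.cvtColor(im,cv2.COLOR_RGB2HSV)
m=((K2[:,:,0]<8)|(K2[:,:,0]>172))&(K2[:,:,1]>150)
m[:, :230]=0; m[:,310:]=0; m[:190]=0
c=max(cv2.findContours(m.astype(np.uint8),0,2)[0],key=cv2.contourArea)
P=np.array([ray(K,T,u+.5,v+.5,.01)[:2] for u,v in c[:,0]])*1000
print(cv2.minAreaRect(P.astype(np.float32)))
go([.574,.161,.074])
E
```

```text
wr [0.6236002  0.21877818 0.022     ]
wr [0.64343523 0.11348026 0.022     ]
wr [0.56049994 0.21035561 0.022     ]
wr [0.5795141  0.10232162 0.022     ]
((459.4539489746094, 118.16989135742188), (5.944474220275879, 2.9711642265319824), 2.4046671390533447)
6.95 [0.57437335 0.15605193 0.25176523] [ 1.79999275e+02 -7.09418256e-03  9.96924860e+00] [ 0.012 -0.124  4.444]
```

>>> servo_tool([
  [0, 0, 0, 0, -0.08, 0.8, 0.5],
  [0, 0, 0, 0, -0.08, 1.7, 0.5],
  [0, 0, 0, 0, -0.08, 2.6, 0.5],
  [0, 0, 0, 0, -0.08, 3.3, 0.5],
  [0, 0, 0, 0, -0.08, 3.5, 0.5],
])

```text
time: 7.45
tcp_pos: [0.5711, 0.1591, 0.1074]
eef_rot: [180.0, 0.4, 10.0]
wrist_force: [-1.1, 0.0, -3.8]
width: 0.0678
grip_force: 20.0
```

```bash
python3 - <<'E'
from h import *
im,K,T=snap('scene','s3.png'); c=cv2.resize(im[190:280,220:360],(700,450),interpolation=2); cv2.imwrite('pics/s3c.png',c[:,:,::-1])
go([.5735,.159,.071])
E
```

```text
7.5 [0.57164255 0.15921137 0.1080488 ] [179.99902379   0.3502685   10.00397654] [0.05  0.013 0.926]
```

View pics/s3c.png

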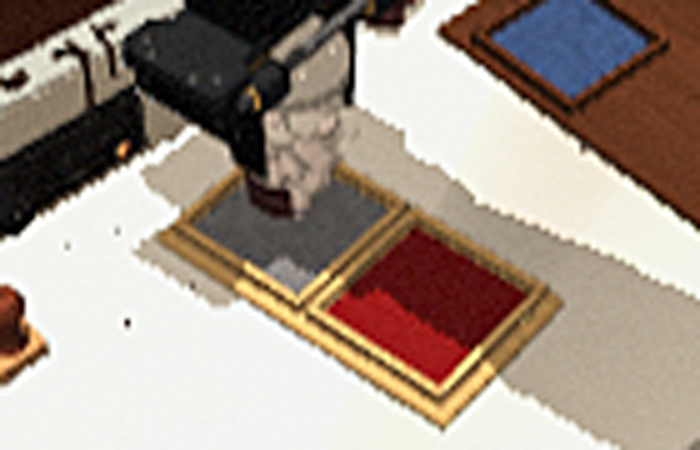

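The jar hangs over the grey well, a little towards its back corner by eye. I'll check against the rim corners.

```bash
python3 - <<'E'
from h import *
K,T=cam('scene')
f=lambda u,v,z: ray(K,T,220+u/5,190+v/5,z)[:2]
for u,v in [(308,308),(440,398),(553,300),(412,212)]: print(f(u,v,.022))
print('red mean',np.mean([f(u,v,.022) for u,v in [(308,308),(440,398),(553,300),(412,212)]],0))
for u,v in [(170,228),(297,303),(408,208)]: print('grey',f(u,v,.022))
print('tray corners z0',f(443,428,0),f(160,240,0),f(562,305,0))
g=f(170,228,.022)/2+f(408,208,.022)/2; print('grey c',g)
E
```

```text
[0.50923754 0.20153837]
[0.41203333 0.18788029]
[0.41976078 0.09363187]
[0.52405577 0.10928261]
red mean [0.46627186 0.14808329]
grey [0.61003655 0.22358778]
grey [0.51625068 0.20387981]
grey [0.52802377 0.10895466]
tray corners z0 [0.40767171 0.18946926] [0.62298817 0.22372139] [0.42566196 0.07924778]
grey c [0.56903016 0.16627122]
```

>>> servo_tool([
  [0, 0, 0, 0.03, -0.02, 0.4, 0.5],
  [0, 0, 0, 0.03, -0.02, 0.7, 0.5],
  [0, 0, 0, 0.03, -0.02, 0.8, 0.5],
  [0, 0, 0, 0.03, -0.02, 0.86, 0.5],
  [0, 0, 0, 0.03, -0.02, 0.89, 0.5],
])

```text
time: 8.0
tcp_pos: [0.5752, 0.161, 0.0764]
eef_rot: [180.0, -0.0, 10.0]
wrist_force: [0.5, 0.0, -3.3]
width: 0.0683
grip_force: 20.0
```

>>> servo_tool([
  [0, 0, 0, 0, 0, 0.01, 0.5],
  [0, 0, 0, 0, 0, 0.02, 0.5],
  [0, 0, 0, 0, 0, 0.02, 0.5],
  [0, 0, 0, 0, 0, 0.03, 0.5],
  [0, 0, 0, 0, 0, 0.03, 0.5],
])

```text
time: 8.5
tcp_pos: [0.5748, 0.1609, 0.0749]
eef_rot: [-180.0, -0.0, 10.0]
wrist_force: [-0.2, -0.0, -2.6]
width: 0.0681
grip_force: 20.0
```

>>> servo_tool([
  [0, 0, 0, 0, 0, 0.03, 0.5],
  [0, 0, 0, 0, 0, 0.06, 0.5],
  [0, 0, 0, 0, 0, 0.08, 0.5],
  [0, 0, 0, 0, 0, 0.08, 0.5],
  [0, 0, 0, 0, 0, 0.08, 0.5],
])

```text
time: 9.0
tcp_pos: [0.5748, 0.1609, 0.0716]
eef_rot: [-180.0, 0.0, 10.0]
wrist_force: [0.5, 0.1, -3.7]
width: 0.0681
grip_force: 20.0
```

>>> servo_tool([
  [0, 0, 0, 0, 0, 0.02, 0.5],
  [0, 0, 0, 0, 0, 0.04, 0.5],
  [0, 0, 0, 0, 0, 0.06, 0.5],
  [0, 0, 0, 0, 0, 0.06, 0.5],
  [0, 0, 0, 0, 0, 0.06, 0.5],
])

```text
time: 9.5
tcp_pos: [0.5754, 0.1609, 0.0712]
eef_rot: [180.0, -0.0, 10.0]
wrist_force: [-4.5, -1.5, 7.5]
width: 0.0685
grip_force: 20.0
```

>>> servo_tool([
  [0, 0, 0, 0, 0, 0, 0.8],
  [0, 0, 0, 0, 0, 0, 1],
  [0, 0, 0, 0, 0, 0, 1],
  [0, 0, 0, 0, 0, 0, 1],
  [0, 0, 0, 0, 0, 0, 1],
])

```text
time: 10.0
tcp_pos: [0.5748, 0.1609, 0.0691]
eef_rot: [-180.0, 0.0, 10.0]
wrist_force: [-0.2, -0.1, 0.0]
width: 0.0946
grip_force: 0.0
```

>>> servo_tool([
  [0, 0, 0, 0, 0, -0.6, 1],
  [0, 0, 0, 0, 0, -1.7, 1],
  [0, 0, 0, 0, 0, -2.8, 1],
  [0, 0, 0, 0, 0, -4, 1],
  [0, 0, 0, 0, 0, -5, 1],
])

```text
time: 10.5
tcp_pos: [0.5751, 0.161, 0.2722]
eef_rot: [-180.0, -0.1, 10.0]
wrist_force: [0.6, -0.1, 0.5]
width: 0.0948
grip_force: 0.0
```

```bash
python3 - <<'E'
from h import *
for c in ['wrist','scene','top']:
    im,K,T=snap(c); marks(c,T,['sweet_jar','cocoa_tray'])
cv2.imwrite('pics/q.png',im[160:260,230:390][:,:,::-1])
s=arm.state(); print(s['joint_pos'].round(1))
go([.6,-.28,.30],49)
E
```

```text
wrist sweet_jar 0.69 [0.576  0.1631 0.0117]
scene sweet_jar 0.66 [0.5758 0.1601 0.0073]
scene sweet_jar 0.36 [0.5387 0.3976 0.0033]
scene sweet_jar 0.22 [ 0.6872 -0.0095  0.0031]
top sweet_jar 0.59 [0.575  0.1591 0.0123]
top cocoa_tray 0.9 [0.5265 0.1515 0.0009]
top cocoa_tray 0.65 [0.5407 0.4022 0.0017]
[10.5 -0.7 99.3 -0.  81.6 90.5]
10.95 [0.57393905 0.16071629 0.26683329] [179.99816232   0.22195467  10.02972722] [-1.281 10.963 -0.824] ('wz', np.float64(6.379))
```

>>> servo_tool([
  [0, 0, 0, 0, 1.1, -0.3, 1],
  [0, 0, 0, 0, 2.3, -0.6, 1],
  [0, 0, 0, 0, 3.5, -0.8, 1],
  [0, 0, 0, 0, 4.7, -0.8, 1],
  [0, 0, 0, 0, 5.9, -0.8, 1],
])

```text
time: 11.45
tcp_pos: [0.6158, -0.0733, 0.3005]
eef_rot: [-180.0, 0.0, 10.0]
wrist_force: [0.4, 0.2, 0.7]
width: 0.0949
grip_force: 0.0
```

```bash
python3 - <<'E'
from h import *
go([.605,-.30,.28],100)
E
```

```text
11.45 [ 0.61579456 -0.07326999  0.30047403] [-1.79973583e+02  4.94642414e-02  1.00401200e+01] [-1.253  5.535  0.51 ] ('wz', np.float64(0.005))
```

>>> servo_tool([
  [0, 0, 0, -0.3, 1.2, 0.2, 1],
  [0, 0, 0, -0.6, 2.4, 0.4, 1],
  [0, 0, 0, -0.9, 3.6, 0.5, 1],
  [0, 0, 0, -1.2, 4.8, 0.5, 1],
  [0, 0, 0, -1.25, 5.5, 0.5, 1],
])

```text
time: 11.95
tcp_pos: [0.6034, -0.3002, 0.2791]
eef_rot: [-179.9, 0.2, 9.9]
wrist_force: [0.3, 0.6, -0.3]
width: 0.095
grip_force: 0.0
```

```bash
python3 w.py w4.png cocoa_shaker; python3 - <<'E'
from h import *
go([.621,-.3015,.05],100)
E
```

```text
wrist cocoa_shaker 0.65 [ 0.6182 -0.3057 -0.0038]
[ 0.60396575 -0.30036245  0.27900408] [-1.79930758e+02  1.42817966e-01  9.76192530e+00]
12.05 [ 0.60396575 -0.30036245  0.27900408] [-1.79930758e+02  1.42817966e-01  9.76192530e+00] [0.429 0.107 5.724] ('wz', np.float64(-0.03))
```

>>> servo_tool([
  [0, 0, 0, 0.42, 0.13, 0, 1],
  [0, 0, 0, 0.42, 0.13, 1.2, 1],
  [0, 0, 0, 0.42, 0.13, 2.4, 1],
  [0, 0, 0, 0.42, 0.13, 3.5, 1],
  [0, 0, 0, 0.42, 0.13, 4.2, 1],
])

```text
time: 12.55
tcp_pos: [0.6202, -0.2963, 0.1076]
eef_rot: [-179.7, 0.3, 10.1]
wrist_force: [-1.4, -0.3, -0.2]
width: 0.0949
grip_force: 0.0
```

>>> servo_tool([
  [0, 0, 0, 0, 0, 0.6, 1],
  [0, 0, 0, 0, 0, 1.1, 1],
  [0, 0, 0, 0, 0, 1.5, 1],
  [0, 0, 0, 0, 0, 1.5, 1],
  [0, 0, 0, 0, 0, 1.5, 0.6],
])

```text
time: 13.05
tcp_pos: [0.6226, -0.2985, 0.0533]
eef_rot: [-180.0, 0.0, 10.1]
wrist_force: [0.4, 0.4, 0.9]
width: 0.0912
grip_force: 0.0
```

>>> servo_tool([
  [0, 0, 0, 0, 0, 0, 0.4],
  [0, 0, 0, 0, 0, 0, 0.4],
  [0, 0, 0, 0, 0, 0, 0.4],
  [0, 0, 0, 0, 0, 0, 0.4],
  [0, 0, 0, 0, 0, 0, 0.4],
])

```text
time: 13.55
tcp_pos: [0.6229, -0.2996, 0.0541]
eef_rot: [179.9, -0.1, 10.0]
wrist_force: [0.1, -0.5, 1.7]
width: 0.0591
grip_force: 20.0
```

>>> servo_tool([
  [0, 0, 0, 0, 0, -0.5, 0.4],
  [0, 0, 0, 0, 0, -1.5, 0.4],
  [0, 0, 0, 0, 0, -2.5, 0.4],
  [0, 0, 0, 0, 0, -3.5, 0.4],
  [0, 0, 0, 0, 0, -4.3, 0.4],
])

```text
time: 14.05
tcp_pos: [0.6225, -0.299, 0.2275]
eef_rot: [180.0, -0.1, 10.0]
wrist_force: [0.1, 0.0, -1.2]
width: 0.0592
grip_force: 20.0
```

```bash
python3 - <<'E'
from h import *
go([.471,.144,.23],100)
E
```

```text
14.05 [ 0.62253349 -0.29898674  0.22751665] [ 1.79971440e+02 -5.84705144e-02  1.00264804e+01] [ -1.802 -11.565  -0.07 ] ('wz', np.float64(0.003))
```

>>> servo_tool([
  [0, 0, 0, -0.1, -0.8, 0, 0.4],
  [0, 0, 0, -0.3, -1.8, 0, 0.4],
  [0, 0, 0, -0.5, -2.9, 0, 0.4],
  [0, 0, 0, -0.7, -4, 0, 0.4],
  [0, 0, 0, -0.9, -5.1, 0, 0.4],
])

```text
time: 14.55
tcp_pos: [0.5501, -0.1028, 0.2245]
eef_rot: [-179.9, 0.1, 10.0]
wrist_force: [0.4, 0.0, -0.1]
width: 0.0591
grip_force: 20.0
```

>>> servo_tool([
  [0, 0, 0, -0.2, -1.1, 0, 0.4],
  [0, 0, 0, -0.4, -2.2, 0, 0.4],
  [0, 0, 0, -0.6, -3.3, 0, 0.4],
  [0, 0, 0, -0.7, -4.4, 0, 0.4],
  [0, 0, 0, -0.8, -5.3, 0, 0.4],
])

```text
time: 15.05
tcp_pos: [0.4816, 0.1007, 0.2248]
eef_rot: [-180.0, 0.0, 10.1]
wrist_force: [0.4, 0.1, -0.7]
width: 0.0589
grip_force: 20.0
```

```bash
python3 - <<'E'
from h import *
go([.471,.144,.23],100)
for c in ['wrist','scene','top']:
    im,K,T=snap(c); marks(c,T,['sweet_jar','cocoa_shaker','cocoa_tray'])
E
```

```text
15.05 [0.4815702  0.10071413 0.22480573] [-1.79962591e+02  3.69573128e-02  1.00663939e+01] [-0.071 -1.112 -0.129] ('wz', np.float64(0.008))
wrist sweet_jar 0.95 [0.5768 0.1605 0.0107]
wrist cocoa_shaker 0.65 [0.4785 0.0983 0.1693]
wrist cocoa_tray 0.66 [ 5.298e-01  1.537e-01 -5.000e-04]
scene sweet_jar 0.94 [0.5735 0.1588 0.0107]
scene cocoa_shaker 0.81 [0.4821 0.0975 0.1692]
scene cocoa_shaker 0.29 [0.6055 0.3383 0.0026]
scene cocoa_tray 0.66 [ 0.5211  0.1563 -0.0023]
top cocoa_shaker 0.46 [0.4799 0.0942 0.1712]
```

>>> servo_tool([
  [0, 0, 0, -0.05, -0.6, 0, 0.4],
  [0, 0, 0, -0.1, -1.2, 0.5, 0.4],
  [0, 0, 0, -0.1, -1.2, 1.3, 0.4],
  [0, 0, 0, -0.1, -1.2, 2.2, 0.4],
  [0, 0, 0, -0.1, -1.2, 2.9, 0.4],
])

```text
time: 16.15
tcp_pos: [0.4701, 0.1451, 0.1074]
eef_rot: [180.0, 0.1, 10.0]
wrist_force: [0.3, -0.7, -1.9]
width: 0.0589
grip_force: 20.0
```

```bash
python3 - <<'E'
from h import *
im,K,T=snap('scene','s5.png'); c=cv2.resize(im[190:280,220:360],(700,450),interpolation=2); cv2.imwrite('pics/s5c.png',c[:,:,::-1]); marks('scene',T,['cocoa_shaker'])
go([.472,.145,.064])
E
```

```text
scene cocoa_shaker 0.96 [0.4713 0.14   0.0549]
16.25 [0.46725614 0.14439279 0.10453658] [179.98877528   0.55613358  10.00530075] [0.129 0.005 1.012]
```

View pics/s5c.png

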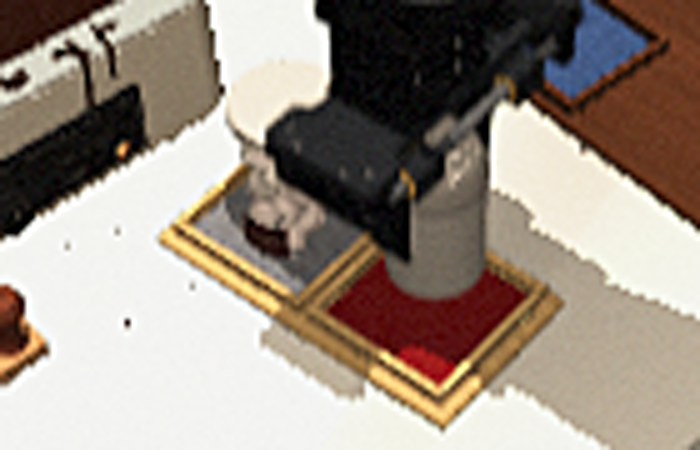

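The marshmallow jar stands well inside the grey well, and the shaker hangs over the red one. Lowering now.

>>> servo_tool([
  [0, 0, 0, 0.05, 0, 0.4, 0.4],
  [0, 0, 0, 0.05, 0, 0.7, 0.4],
  [0, 0, 0, 0.05, 0, 0.85, 0.4],
  [0, 0, 0, 0.05, 0, 0.92, 0.4],
  [0, 0, 0, 0.05, 0, 0.96, 0.4],
])

```text
time: 16.75
tcp_pos: [0.4731, 0.1457, 0.0713]
eef_rot: [-180.0, -0.0, 10.0]
wrist_force: [0.3, 0.1, -1.0]
width: 0.0587
grip_force: 20.0
```

>>> servo_tool([
  [0, 0, 0, 0, 0, 0.02, 0.4],
  [0, 0, 0, 0, 0, 0.04, 0.4],
  [0, 0, 0, 0, 0, 0.06, 0.4],
  [0, 0, 0, 0, 0, 0.06, 0.4],
  [0, 0, 0, 0, 0, 0.06, 0.4],
])

```text
time: 17.25
tcp_pos: [0.4728, 0.1457, 0.0686]
eef_rot: [180.0, -0.0, 10.0]
wrist_force: [1.2, 0.1, -2.5]
width: 0.059
grip_force: 20.0
```

>>> servo_tool([
  [0, 0, 0, 0, 0, 0.03, 0.4],
  [0, 0, 0, 0, 0, 0.06, 0.4],
  [0, 0, 0, 0, 0, 0.09, 0.4],
  [0, 0, 0, 0, 0, 0.12, 0.4],
  [0, 0, 0, 0, 0, 0.12, 0.4],
])

```text
time: 17.75
tcp_pos: [0.4729, 0.1457, 0.064]
eef_rot: [180.0, 0.0, 10.0]
wrist_force: [-0.9, 0.0, 1.6]
width: 0.0592
grip_force: 20.0
```

Light contact; release and rise.

>>> servo_tool([
  [0, 0, 0, 0, 0, 0.02, 0.4],
  [0, 0, 0, 0, 0, 0.02, 0.8],
  [0, 0, 0, 0, 0, 0.02, 1],
  [0, 0, 0, 0, 0, 0.02, 1],
  [0, 0, 0, 0, 0, 0.02, 1],
])

```text
time: 18.25
tcp_pos: [0.4726, 0.1457, 0.0627]
eef_rot: [-180.0, 0.0, 10.0]
wrist_force: [0.5, 0.0, -0.0]
width: 0.086
grip_force: 0.0
```

>>> servo_tool([
  [0, 0, 0, 0, 0, -0.6, 1],
  [0, 0, 0, 0, 0, -1.7, 1],
  [0, 0, 0, 0, 0, -2.8, 1],
  [0, 0, 0, 0, 0, -4, 1],
  [0, 0, 0, 0, 0, -5, 1],
])

```text
time: 18.75
tcp_pos: [0.4729, 0.1458, 0.2656]
eef_rot: [-180.0, -0.1, 10.0]
wrist_force: [0.3, 0.5, -0.6]
width: 0.0949
grip_force: 0.0
```

```bash
python3 - <<'E'
from h import *
for c in ['wrist','scene','top']:
    im,K,T=snap(c); marks(c,T,['sweet_jar','cocoa_shaker','cocoa_tray','disc_jar'])
go([.67,-.012,.28],90)
E
```

```text
wrist sweet_jar 0.71 [0.5738 0.16   0.0101]
wrist cocoa_shaker 0.81 [0.4677 0.1412 0.0077]
wrist cocoa_tray 0.82 [0.5272 0.1552 0.0043]
wrist disc_jar 0.88 [ 0.5052 -0.2579  0.0052]
wrist disc_jar 0.66 [ 0.6911 -0.0142  0.0009]
scene sweet_jar 0.6 [0.575  0.1599 0.0084]
scene cocoa_shaker 0.94 [0.4746 0.1418 0.0091]
scene cocoa_tray 0.79 [ 0.52    0.1566 -0.0011]
scene disc_jar 0.57 [ 5.012e-01 -2.541e-01  3.000e-04]
top sweet_jar 0.65 [0.4381 0.3693 0.002 ]
top sweet_jar 0.44 [0.5793 0.1574 0.0129]
top cocoa_shaker 0.65 [0.4695 0.1436 0.0092]
top cocoa_tray 0.75 [ 5.250e-01  1.513e-01 -4.000e-04]
top cocoa_tray 0.31 [ 0.7381 -0.2812  0.0017]
top disc_jar 0.89 [ 0.5047 -0.2506 -0.0007]
top disc_jar 0.81 [ 0.6897 -0.0112 -0.001 ]
19.5 [0.47260431 0.14567557 0.26250389] [-1.79998661e+02  3.62498786e-02  1.00266321e+01] [ 4.173  4.741 -0.44 ] ('wz', np.float64(1.253))
```

```bash
python3 - <<'E'
from h import *
K,T=cam('top')
for z in (0,.05,.1,.15): print(z,ray(K,T,325,128,z).round(3),ray(K,T,322,105,z).round(3))
K,T=cam('scene')
for z in (0,.05,.1): print(z,ray(K,T,272,171,z).round(3),ray(K,T,240,140,z).round(3))
E
```

```text
0 [ 0.79  -0.011  0.   ] [0.865 0.001 0.   ]
0.05 [ 0.773 -0.01   0.05 ] [0.845 0.001 0.05 ]
0.1 [ 0.756 -0.01   0.1  ] [0.825 0.001 0.1  ]
0.15 [ 0.738 -0.009  0.15 ] [0.805 0.001 0.15 ]
0 [ 0.826 -0.014  0.   ] [ 1.05  -0.037  0.   ]
0.05 [0.778 0.02  0.05 ] [ 0.99  -0.001  0.05 ]
0.1 [0.729 0.055 0.1  ] [0.93  0.034 0.1  ]
```

>>> servo_tool([
  [0, 0, 0.4, 0.9, 0.9, -0.4, 1],
  [0, 0, 0.8, 1.7, 1.9, -0.8, 1],
  [0, 0, 1.25, 2.6, 2.9, -0.8, 1],
  [0, 0, 1.25, 3.4, 3.9, -0.8, 1],
  [0, 0, 1.25, 4.1, 4.7, -0.8, 1],
])

```text
time: 20.0
tcp_pos: [0.6651, -0.0097, 0.2951]
eef_rot: [-180.0, -0.0, 0.0]
wrist_force: [0.7, 0.2, 0.0]
width: 0.095
grip_force: 0.0
```

```bash
python3 w.py w6.png disc_jar; python3 - <<'E'
from h import *
go([.6895,-.0115,.05],90)
E
```

```text
wrist disc_jar 0.75 [ 0.5053 -0.2558  0.0042]
wrist disc_jar 0.6 [ 6.935e-01 -1.810e-02 -5.000e-04]
[ 0.66638641 -0.01217639  0.29204391] [ 1.79946338e+02  1.46601175e-01 -2.29694521e-01]
20.1 [ 0.66638641 -0.01217639  0.29204391] [ 1.79946338e+02  1.46601175e-01 -2.29694521e-01] [ 0.593 -0.025  6.05 ] ('wz', np.float64(-0.029))
```

View pics/w6.png

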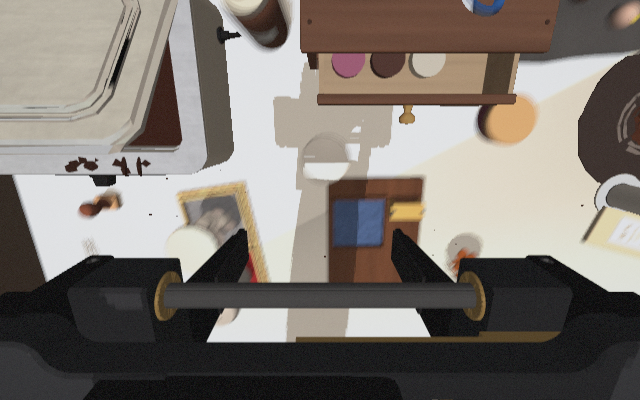

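The disc jar shows at (326,158). The drawer front and knob at (407,112) are clear of the gripper's x extent. Descend.

>>> servo_tool([
  [0, 0, 0, 0.6, 0, 0, 1],
  [0, 0, 0, 0.6, 0, 1.2, 1],
  [0, 0, 0, 0.6, 0, 2.4, 1],
  [0, 0, 0, 0.6, 0, 3.6, 1],
  [0, 0, 0, 0.6, 0, 4.5, 1],
])

```text
time: 20.6
tcp_pos: [0.6856, -0.0074, 0.1112]
eef_rot: [-180.0, 0.2, 0.1]
wrist_force: [-0.9, 0.1, -0.6]
width: 0.0949
grip_force: 0.0
```

>>> servo_tool([
  [0, 0, 0, 0, 0, 0.6, 1],
  [0, 0, 0, 0, 0, 1.1, 1],
  [0, 0, 0, 0, 0, 1.5, 1],
  [0, 0, 0, 0, 0, 1.5, 1],
  [0, 0, 0, 0, 0, 1.5, 0.6],
])

```text
time: 21.1
tcp_pos: [0.6878, -0.0079, 0.0554]
eef_rot: [-180.0, -0.0, 0.0]
wrist_force: [0.1, 0.0, -0.2]
width: 0.0912
grip_force: 0.0
```

>>> servo_tool([
  [0, 0, 0, 0, 0, 0, 0.4],
  [0, 0, 0, 0, 0, 0, 0.4],
  [0, 0, 0, 0, 0, 0, 0.4],
  [0, 0, 0, 0, 0, 0, 0.4],
  [0, 0, 0, 0, 0, 0, 0.4],
])

```text
time: 21.6
tcp_pos: [0.6884, -0.0087, 0.0561]
eef_rot: [180.0, -0.1, 0.0]
wrist_force: [-0.6, -1.8, 3.9]
width: 0.0627
grip_force: 20.0
```

>>> servo_tool([
  [0, 0, 0, 0, 0, -0.5, 0.4],
  [0, 0, 0, 0, 0, -1.5, 0.4],
  [0, 0, 0, 0, 0, -2.5, 0.4],
  [0, 0, 0, 0, 0, -3.5, 0.4],
  [0, 0, 0, 0, 0, -4, 0.4],
])

```text
time: 22.1
tcp_pos: [0.6888, -0.0079, 0.2191]
eef_rot: [-180.0, -0.3, 0.0]
wrist_force: [-0.2, -0.9, -0.2]
width: 0.0625
grip_force: 20.0
```

```bash
cat > blue.py <<'E'
from h import *
import sys
for fn,c in [('top.png','top'),('scene.png','scene'),('w6.png','wrist')]:
    im=cv2.imread('pics/'+fn); K=np.array(camera_info(c)['K'])
    if c=='wrist':
        T=np.eye(4);T[:3,:3]=R.from_euler('xyz',[179.946,.1466,-.2297],degrees=True).as_matrix();T[:3,3]=[.66638641,-.01217639,.29204391];T=T@np.array(camera_info(c)['hand_eye'])
    else: T=cam(c)[1]
    h=cv2.cvtColor(im,cv2.COLOR_BGR2HSV); m=((h[:,:,0]>100)&(h[:,:,0]<125)&(h[:,:,1]>90)&(h[:,:,2]>40)).astype(np.uint8)
    m[:130]=0
    c0=max(cv2.findContours(m,0,2)[0],key=cv2.contourArea)
    P=np.array([ray(K,T,u+.5,v+.5,.01)[:2] for u,v in c0[:,0]])*1000
    print(c,cv2.minAreaRect(P.astype(np.float32)))
E
python3 blue.py; python3 - <<'E'
from h import *
for c in ['wrist','scene','top']:
    im,K,T=snap(c); marks(c,T,['dipping_tray','disc_jar'])
go([.571,-.071,.2],90)
E
```

```text
top ((566.8534545898438, -59.21733856201172), (60.98002624511719, 47.81642532348633), 1.5658260583877563)
scene ((574.5628662109375, -74.54275512695312), (73.68247985839844, 72.94383239746094), 0.8191558718681335)
wrist ((574.8540649414062, -77.54484558105469), (77.68514251708984, 74.63825225830078), 89.95409393310547)
wrist disc_jar 0.61 [ 0.6926 -0.0098  0.1649]
scene disc_jar 0.97 [ 0.6875 -0.0061  0.1599]
scene disc_jar 0.65 [ 0.5023 -0.2564  0.0011]
top dipping_tray 0.82 [ 0.5227 -0.0981 -0.0051]
top disc_jar 0.86 [ 0.5042 -0.255  -0.0031]
22.55 [ 0.68660689 -0.00803212  0.21214462] [-1.79973966e+02  2.30039871e-01  3.22129431e-02] [-2.89   1.573  0.315] ('wz', np.float64(0.004))
```

>>> servo_tool([
  [0, 0, 0, -0.6, 0.3, 0, 0.4],
  [0, 0, 0, -1.3, 0.7, 0, 0.4],
  [0, 0, 0, -2, 1.1, 0, 0.4],
  [0, 0, 0, -2.6, 1.5, 0, 0.4],
  [0, 0, 0, -2.9, 1.6, 0.5, 0.4],
])

```text
time: 23.05
tcp_pos: [0.5716, -0.0738, 0.197]
eef_rot: [179.9, -0.3, -0.1]
wrist_force: [1.1, 0.5, -1.2]
width: 0.0627
grip_force: 20.0
```

>>> servo_tool([
  [0, 0, 0, 0, 0, 0.4, 0.4],
  [0, 0, 0, 0, 0, 1.1, 0.4],
  [0, 0, 0, 0, 0, 1.8, 0.4],
  [0, 0, 0, 0, 0, 2.1, 0.4],
  [0, 0, 0, 0, 0, 2.2, 0.4],
])

```text
time: 23.55
tcp_pos: [0.5705, -0.0716, 0.104]
eef_rot: [-179.9, 0.3, 0.1]
wrist_force: [-0.0, -1.1, -1.7]
width: 0.0622
grip_force: 20.0
```

```bash
python3 - <<'E'
from h import *
im,K,T=snap('scene'); c=cv2.resize(im[140:240,290:410],(720,600),interpolation=2); cv2.imwrite('pics/s7c.png',c[:,:,::-1]); marks('scene',T,['disc_jar','dipping_tray'])
go([.572,-.073,.066],90)
E
```

```text
scene disc_jar 0.87 [ 0.5015 -0.255   0.002 ]
scene disc_jar 0.85 [ 0.5701 -0.0717  0.0486]
scene dipping_tray 0.81 [ 0.5306 -0.0989  0.0015]
scene dipping_tray 0.39 [0.5745 0.1595 0.0107]
23.7 [ 0.57251013 -0.0721729   0.10755529] [ 1.79992745e+02 -6.12120272e-02  4.40373743e-02] [-0.014  0.021  1.039] ('wz', np.float64(0.006))
```

View pics/s7c.png

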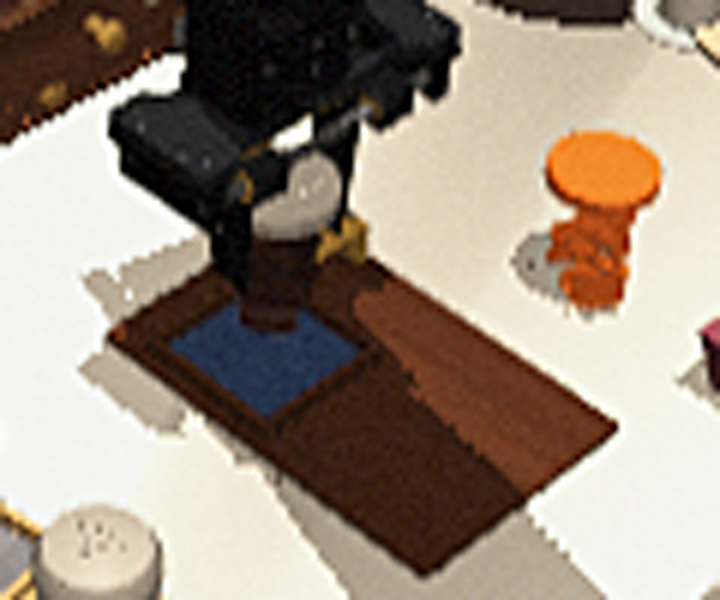

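The jar hangs centred over the blue well (the lining's corners in the crop are about (170,348), (265,418) and (360,348)). Lower it.

>>> servo_tool([
  [0, 0, 0, 0, 0.02, 0.4, 0.4],
  [0, 0, 0, 0, 0.02, 0.7, 0.4],
  [0, 0, 0, 0, 0.02, 0.85, 0.4],
  [0, 0, 0, 0, 0.02, 0.92, 0.4],
  [0, 0, 0, 0, 0.02, 0.96, 0.4],
])

```text
time: 24.2
tcp_pos: [0.5715, -0.073, 0.068]
eef_rot: [-180.0, 0.0, 0.0]
wrist_force: [-0.4, -0.3, -1.3]
width: 0.0627
grip_force: 20.0
```

>>> servo_tool([
  [0, 0, 0, 0, 0, 0.03, 0.4],
  [0, 0, 0, 0, 0, 0.06, 0.4],
  [0, 0, 0, 0, 0, 0.09, 0.4],
  [0, 0, 0, 0, 0, 0.09, 0.4],
  [0, 0, 0, 0, 0, 0.09, 0.4],
])

```text
time: 24.7
tcp_pos: [0.5725, -0.0732, 0.066]
eef_rot: [180.0, -0.1, 0.0]
wrist_force: [-0.3, 0.4, 4.6]
width: 0.0624
grip_force: 20.0
```

>>> servo_tool([
  [0, 0, 0, 0, 0, 0.01, 0.6],
  [0, 0, 0, 0, 0, 0.01, 0.9],
  [0, 0, 0, 0, 0, 0.01, 1],
  [0, 0, 0, 0, 0, 0, 1],
  [0, 0, 0, 0, 0, 0, 1],
])

```text
time: 25.2
tcp_pos: [0.5714, -0.073, 0.0644]
eef_rot: [-180.0, 0.0, 0.0]
wrist_force: [-0.3, 0.3, 0.2]
width: 0.0889
grip_force: 0.0
```

>>> servo_tool([
  [0, 0, 0, 0, 0, -0.6, 1],
  [0, 0, 0, 0, 0, -1.7, 1],
  [0, 0, 0, 0, 0, -2.8, 1],
  [0, 0, 0, 0, 0, -4, 1],
  [0, 0, 0, 0, 0, -5, 1],
])

```text
time: 25.7
tcp_pos: [0.5718, -0.0731, 0.2676]
eef_rot: [180.0, -0.1, 0.0]
wrist_force: [0.4, -0.4, 0.4]
width: 0.0953
grip_force: 0.0
```

```bash
python3 - <<'E'
from h import *
for c in ['wrist','scene','top']:
    im,K,T=snap(c); marks(c,T,['dipping_tray','disc_jar'])
print(arm.state()['joint_pos'].round())
go([.38,.355,.25],104)
E
```

```text
wrist dipping_tray 0.74 [ 0.5269 -0.0979  0.0024]
wrist disc_jar 0.81 [ 0.5035 -0.2545  0.0024]
wrist disc_jar 0.8 [ 0.576  -0.0766  0.0105]
wrist disc_jar 0.63 [ 0.4378  0.3723 -0.0029]
scene dipping_tray 0.66 [ 5.295e-01 -9.600e-02  5.000e-04]
scene disc_jar 0.71 [ 0.5015 -0.2545  0.0034]
scene disc_jar 0.65 [ 0.5731 -0.0711  0.0125]
scene disc_jar 0.17 [0.5748 0.1607 0.0054]
top disc_jar 0.69 [ 5.024e-01 -2.559e-01 -4.000e-04]
top disc_jar 0.44 [ 0.5735 -0.0724  0.0095]
top disc_jar 0.42 [0.4711 0.1426 0.0075]
[-13.  -3. 102.   0.  81.  77.]
26.15 [ 0.57077211 -0.07282902  0.2624679 ] [-1.79950096e+02  2.17335152e-01  2.92065594e-02] [ -4.763 -10.698   0.339] ('wz', np.float64(-1.746))
```

>>> servo_tool([
  [0, 0, -0.4, -0.4, -1, -0.5, 1],
  [0, 0, -0.8, -0.9, -2.1, -0.8, 1],
  [0, 0, -1.2, -1.4, -3.2, -0.8, 1],
  [0, 0, -1.7, -1.9, -4.3, -0.8, 1],
  [0, 0, -1.75, -2.4, -5.4, -0.8, 1],
])

```text
time: 26.65
tcp_pos: [0.4742, 0.1443, 0.2958]
eef_rot: [-180.0, 0.1, 14.1]
wrist_force: [0.0, -0.5, 0.3]
width: 0.095
grip_force: 0.0
```

```bash
python3 - <<'E'
from h import *
go([.36,.350,.22],104)
E
```

```text
26.65 [0.4742116  0.14426812 0.29578514] [-1.79987643e+02  8.02787324e-02  1.40679236e+01] [-1.517 -5.683  1.898] ('wz', np.float64(0.008))
```

>>> servo_tool([
  [0, 0, 0, -0.3, -1.2, 0, 1],
  [0, 0, 0, -0.6, -2.4, 0.2, 1],
  [0, 0, 0, -0.9, -3.6, 0.8, 1],
  [0, 0, 0, -1.2, -4.8, 1.4, 1],
  [0, 0, 0, -1.5, -5.6, 1.9, 1],
])

```text
time: 27.15
tcp_pos: [0.3617, 0.3472, 0.2195]
eef_rot: [180.0, 0.0, 14.0]
wrist_force: [0.6, 0.3, -0.2]
width: 0.0951
grip_force: 0.0
```

```bash
python3 w.py w8.png dipping_fork fork_tip; python3 - <<'E'
from h import *
K,T=cam('wrist'); m=trace('wrist','dipping_fork')
for d in m[:2]:
    c=max(cv2.findContours(d['pixels'].astype(np.uint8),0,2)[0],key=cv2.contourArea)
    P=np.array([ray(K,T,u+.5,v+.5,.01)[:2] for u,v in c[:,0]])*1000
    print(d['p'],cv2.minAreaRect(P.astype(np.float32)))
go([.398,.361,.03],104)
E
```

```text
wrist dipping_fork 0.87 [ 0.4409  0.3716 -0.0013]
wrist fork_tip 0.88 [0.5402 0.3984 0.0042]
[0.36023109 0.34622475 0.21730122] [179.84981067   0.33673673  14.2917483 ]
0.57 ((387.0894775390625, 356.3723449707031), (108.38152313232422, 13.121522903442383), 14.43247127532959)
27.35 [0.36183868 0.34575118 0.21901585] [1.79897181e+02 1.72116428e-01 1.41667344e+01] [ 0.984 -0.157  4.722] ('wz', np.float64(0.021))
```

View pics/w8.png

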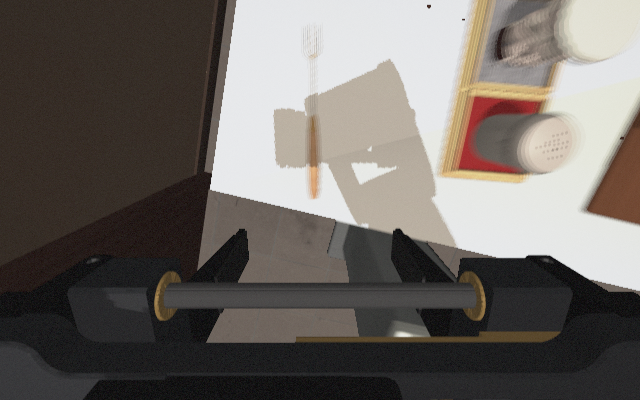

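The fork lies along the tool's x, with its grip at (313,160) and its prongs at (312,40). Descend.

>>> servo_tool([
  [0, 0, 0, 0.5, -0.14, 0.5, 1],
  [0, 0, 0, 1, -0.14, 1.5, 1],
  [0, 0, 0, 1, -0.14, 2.5, 1],
  [0, 0, 0, 1, -0.14, 3.5, 1],
  [0, 0, 0, 1, -0.14, 4.3, 1],
])

```text
time: 27.85
tcp_pos: [0.4016, 0.3593, 0.0473]
eef_rot: [180.0, 0.0, 13.9]
wrist_force: [-0.2, 0.1, -0.2]
width: 0.0949
grip_force: 0.0
```

>>> servo_tool([
  [0, 0, 0, 0, 0, 0.3, 1],
  [0, 0, 0, 0, 0, 0.5, 1],
  [0, 0, 0, 0, 0, 0.55, 1],
  [0, 0, 0, 0, 0, 0.55, 0.7],
  [0, 0, 0, 0, 0, 0.55, 0.5],
])

```text
time: 28.35
tcp_pos: [0.4017, 0.3616, 0.0288]
eef_rot: [-179.9, -0.2, 14.0]
wrist_force: [-0.6, 0.2, 0.4]
width: 0.0843
grip_force: 0.0
```

```bash
python3 - <<'E'
from h import *
go([.398,.3605,.021],104.3)
E
```

```text
28.35 [0.40174179 0.36164285 0.02876496] [-1.79927137e+02 -1.79208262e-01  1.40249964e+01] [-0.098  0.005  0.194] ('wz', np.float64(-0.034))
```

>>> servo_tool([
  [0, 0, 0, 0, 0, 0.12, 0.5],
  [0, 0, 0, 0, 0, 0.12, 0.4],
  [0, 0, 0, 0, 0, 0.12, 0.2],
  [0, 0, 0, 0, 0, 0.12, 0],
  [0, 0, 0, 0, 0, 0.12, 0],
])

```text
time: 28.85
tcp_pos: [0.4005, 0.3609, 0.0221]
eef_rot: [-180.0, -0.0, 14.0]
wrist_force: [-0.1, 0.3, -0.0]
width: 0.045
grip_force: 0.0
```

>>> servo_tool([
  [0, 0, 0, 0, 0, 0, 0],
  [0, 0, 0, 0, 0, 0, 0],
  [0, 0, 0, 0, 0, 0, 0],
  [0, 0, 0, 0, 0, 0, 0],
  [0, 0, 0, 0, 0, 0, 0],
])

```text
time: 29.35
tcp_pos: [0.4005, 0.3608, 0.0221]
eef_rot: [-180.0, 0.0, 14.0]
wrist_force: [0.7, -0.3, -0.4]
width: 0.0134
grip_force: 20.0
```

>>> servo_tool([
  [0, 0, 0, 0, 0, -0.5, 0],
  [0, 0, 0, 0, 0, -1.5, 0],
  [0, 0, 0, 0, 0, -2.5, 0],
  [0, 0, 0, 0, 0, -3.5, 0],
  [0, 0, 0, 0, 0, -4.5, 0],
])

```text
time: 29.85
tcp_pos: [0.4002, 0.3606, 0.2035]
eef_rot: [180.0, 0.0, 14.0]
wrist_force: [0.3, 0.6, -0.1]
width: 0.0136
grip_force: 20.0
```

```bash
python3 - <<'E'
from h import *
for c in ['wrist','scene','top']:
    im,K,T=snap(c); marks(c,T,['dipping_fork','fork_tip'])
print(arm.state()['width'],arm.state()['grip_force'])
go([.424,-.144,.20],90.4)
E
```

```text
scene dipping_fork 0.64 [0.5749 0.1606 0.0088]
scene fork_tip 0.67 [0.5393 0.3977 0.1889]
top dipping_fork 0.67 [ 0.5743 -0.0721  0.0067]
top dipping_fork 0.48 [0.5806 0.1592 0.0138]
top fork_tip 0.65 [0.5393 0.3948 0.1778]
top fork_tip 0.65 [0.5804 0.16   0.0132]
0.013268582268800897 19.97532050182599
30.3 [0.39963501 0.36015524 0.19981315] [179.91742171   0.20081486  14.02933389] [-2.464 12.376  0.022] ('wz', np.float64(1.704))
```

>>> servo_tool([
  [0, 0, 0, -0.1, 0.8, 0, 0],
  [0, 0, 0, -0.3, 1.8, 0, 0],
  [0, 0, 0.3, -0.5, 2.9, 0, 0],
  [0, 0, 0.6, -0.7, 4, 0, 0],
  [0, 0, 0.9, -0.9, 5.1, 0, 0],
])

```text
time: 30.8
tcp_pos: [0.4143, 0.1526, 0.2008]
eef_rot: [180.0, 0.1, 6.8]
wrist_force: [1.1, -0.3, 0.2]
width: 0.0135
grip_force: 20.0
```

```bash
python3 - <<'E'
from h import *
go([.417,-.144,.20],90.4)
E
```

```text
30.8 [0.41426358 0.15257839 0.20084907] [1.79982823e+02 1.02046127e-01 6.78138581e+00] [-0.808  7.371  0.025] ('wz', np.float64(0.798))
```

>>> servo_tool([
  [0, 0, 0.2, -0.1, 1.1, 0, 0],
  [0, 0, 0.4, -0.2, 2.2, 0, 0],
  [0, 0, 0.6, -0.4, 3.3, 0, 0],
  [0, 0, 0.8, -0.5, 4.4, 0, 0],
  [0, 0, 0.8, -0.6, 5.5, 0, 0],
])

```text
time: 31.3
tcp_pos: [0.4165, -0.0687, 0.2011]
eef_rot: [-180.0, 0.1, 0.4]
wrist_force: [1.0, 0.9, 0.2]
width: 0.0134
grip_force: 20.0
```

```bash
python3 - <<'E'
from h import *
go([.417,-.144,.10],90.4)
E
```

```text
31.3 [ 0.4165297  -0.06871021  0.20109205] [-1.79973828e+02  5.69457629e-02  3.99797339e-01] [1.000e-03 1.883e+00 2.526e+00] ('wz', np.float64(-0.0))
```

>>> servo_tool([
  [0, 0, 0, 0, 0.6, 0.3, 0],
  [0, 0, 0, 0, 1.2, 0.8, 0],
  [0, 0, 0, 0, 1.8, 1.5, 0],
  [0, 0, 0, 0, 1.88, 2.2, 0],
  [0, 0, 0, 0, 1.88, 2.5, 0],
])

```text
time: 31.8
tcp_pos: [0.4155, -0.142, 0.0982]
eef_rot: [-179.8, 0.4, 0.3]
wrist_force: [-0.1, 0.2, -0.3]
width: 0.0135
grip_force: 20.0
```

```bash
python3 - <<'E'
from h import *
for c in ['wrist','scene','top']:
    im,K,T=snap(c,c+'9.png'); marks(c,T,['fork_tip','dipping_tray'])
    if c!='wrist':
        h=cv2.cvtColor(im,cv2.COLOR_RGB2HSV); m=((h[:,:,0]>15)&(h[:,:,0]<32)&(h[:,:,1]>140)&(h[:,:,2]>100)).astype(np.uint8); q=np.zeros_like(m)
        u,v=proj(K,T,[.6,-.143,.03]).astype(int); q[v-18:v+18,u-18:u+18]=1; m*=q
        c0=max(cv2.findContours(m,0,2)[0],key=cv2.contourArea)
        P=np.array([ray(K,T,a+.5,b+.5,.039)[:2] for a,b in c0[:,0]])*1000; print('strap',cv2.minAreaRect(P.astype(np.float32)))
        if c=='scene': cv2.imwrite('pics/s9c.png',cv2.resize(im[130:250,290:420],(650,600),interpolation=2)[:,:,::-1])
go([.417,-.144,.036],90.4)
E
```

```text
wrist dipping_tray 0.69 [ 0.527  -0.0984  0.0007]
scene fork_tip 0.62 [ 0.5625 -0.1385  0.0817]
scene dipping_tray 0.68 [ 0.531  -0.0983 -0.0011]
strap ((591.6547241210938, -154.67710876464844), (16.048171997070312, 35.11466979980469), 51.88100051879883)
top fork_tip 0.7 [ 0.572  -0.0703  0.007 ]
top fork_tip 0.53 [ 0.5633 -0.1392  0.0813]
top dipping_tray 0.67 [ 0.5253 -0.0982 -0.0006]
strap ((601.5021362304688, -144.07977294921875), (21.05040168762207, 44.19093322753906), 1.5318084955215454)
32.25 [ 0.41881887 -0.1423636   0.10341857] [ 1.79937324e+02 -1.32636313e-01  4.70706664e-01] [-0.05   0.039  1.685] ('wz', np.float64(0.009))
```

View pics/wrist9.png

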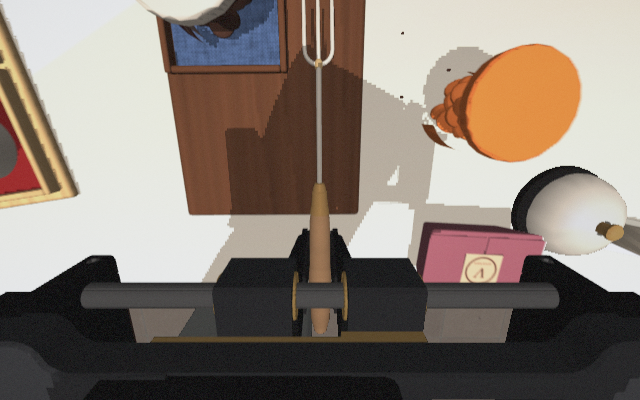

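The fork is level over the lane, ahead of the strap. Strap centre is about (0.6015, -0.144) and the prong tip is at (0.563, -0.139). Shift slightly, lower, then slide forward.

>>> servo_tool([
  [0, 0, 0.05, 0, 0.08, 0.5, 0],
  [0, 0, 0.05, 0, 0.08, 1, 0],
  [0, 0, 0.05, 0, 0.08, 1.4, 0],
  [0, 0, 0.05, 0, 0.08, 1.6, 0],
  [0, 0, 0.05, 0, 0.08, 1.6, 0],
])

```text
time: 32.75
tcp_pos: [0.4174, -0.1451, 0.0374]
eef_rot: [-180.0, 0.1, 0.0]
wrist_force: [0.3, 1.2, 0.0]
width: 0.0134
grip_force: 20.0
```

```bash
python3 - <<'E'
from h import *
for c in ['scene','top']:
    im,K,T=snap(c); marks(c,T,['fork_tip'])
    if c=='scene': cv2.imwrite('pics/s10c.png',cv2.resize(im[140:240,290:410],(720,600),interpolation=2)[:,:,::-1])
go([.485,-.145,.036],90.4); print(arm.state()['wrist_force'])
E
```

```text
scene fork_tip 0.64 [ 0.5604 -0.1439  0.0165]
top fork_tip 0.56 [ 0.5613 -0.1446  0.0197]
32.95 [ 0.41884458 -0.14590304  0.03924392] [ 1.79945586e+02 -1.12382536e-01  3.50133394e-02] [ 1.654 -0.022  0.084] ('wz', np.float64(-0.046))
[ 0.05940656  0.03646885 -0.22753597]
```

View pics/s10c.png

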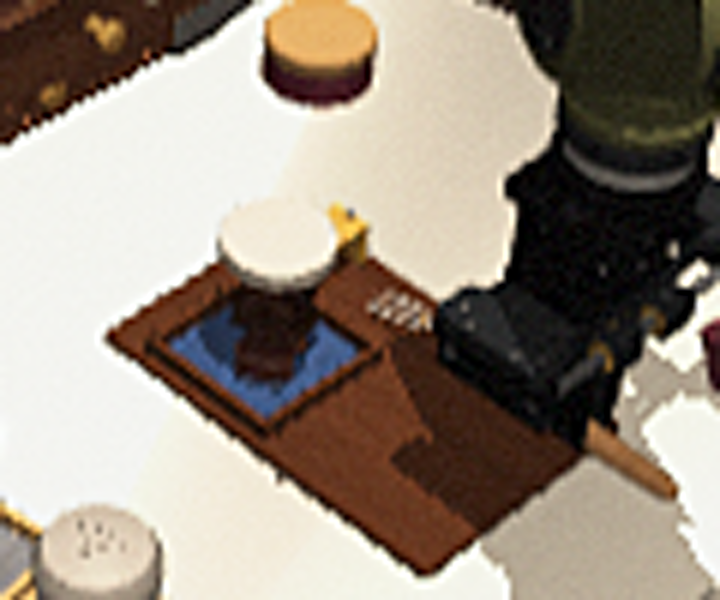

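The disc jar stands in the blue well. The prongs at (400,310) lie in the lane, heading for the strap at (348,232). Slide forward.

>>> servo_tool([
  [0, 0, 0, 0.3, 0, 0, 0],
  [0, 0, 0, 0.6, 0, 0, 0],
  [0, 0, 0, 0.8, 0, 0, 0],
  [0, 0, 0, 1, 0, 0, 0],
  [0, 0, 0, 1, 0, 0, 0],
])

```text
time: 33.45
tcp_pos: [0.4593, -0.1456, 0.0383]
eef_rot: [180.0, -0.0, 0.1]
wrist_force: [0.1, 0.4, 0.0]
width: 0.0134
grip_force: 20.0
```

>>> servo_tool([
  [0, 0, 0, 0.3, 0, 0, 0],
  [0, 0, 0, 0.6, 0, 0, 0],
  [0, 0, 0, 0.75, 0, 0, 0],
  [0, 0, 0, 0.75, 0, 0.05, 0],
  [0, 0, 0, 0.75, 0, 0.05, 0],
])

```text
time: 33.95
tcp_pos: [0.4877, -0.1453, 0.0356]
eef_rot: [-180.0, 0.1, 0.0]
wrist_force: [-0.5, -0.1, -0.9]
width: 0.0134
grip_force: 20.0
```

```bash
python3 - <<'E'
from h import *
for c in ['scene','top']:
    im,K,T=snap(c); marks(c,T,['fork_tip','dipping_tray'])
    if c=='top': cv2.imwrite('pics/t11c.png',cv2.resize(im[160:260,310:430],(720,600),interpolation=2)[:,:,::-1])
    else: a=cv2.resize(im[140:240,290:410],(540,450),interpolation=2)
b=cv2.resize(im[165:255,315:390],(375,450),interpolation=2); cv2.imwrite('pics/t11c.png',np.hstack([a[:,:420],b])[:,:,::-1])
go([.485,-.145,.036],90.4)
E
```

```text
scene dipping_tray 0.64 [ 5.298e-01 -9.900e-02  3.000e-04]
top fork_tip 0.7 [ 0.3757 -0.2756 -0.    ]
top dipping_tray 0.66 [ 0.5252 -0.0986 -0.0022]
34.25 [ 0.4876892  -0.14546552  0.03603506] [-1.79998128e+02  5.11747735e-03  2.18508292e-02] [-0.067 -0.012  0.001] ('wz', np.float64(-0.047))
```

View pics/t11c.png

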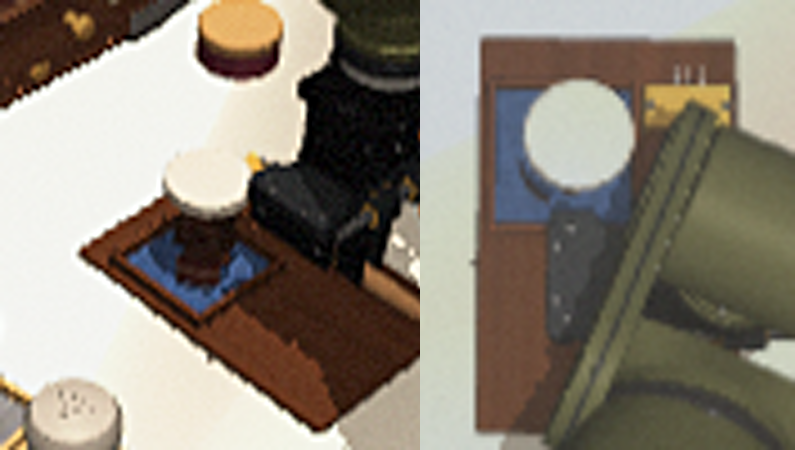

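In the top view the prongs come out past the strap, with tips at crop (690,67). Lower the last few millimetres, release and rise.

>>> servo_tool([
  [0, 0, 0, 0, 0, 0.04, 0],
  [0, 0, 0, 0, 0, 0.07, 0],
  [0, 0, 0, 0, 0, 0.07, 0.2],
  [0, 0, 0, 0, 0, 0.07, 0.5],
  [0, 0, 0, 0, 0, 0.07, 0.5],
])

```text
time: 34.75
tcp_pos: [0.488, -0.1455, 0.0333]
eef_rot: [180.0, -0.0, 0.0]
wrist_force: [-0.2, -0.2, 0.2]
width: 0.0298
grip_force: 0.0
```

>>> servo_tool([
  [0, 0, 0, 0, 0, 0, 0.5],
  [0, 0, 0, 0, 0, -0.4, 0.5],
  [0, 0, 0, 0, 0, -1.2, 0.5],
  [0, 0, 0, 0, 0, -2.2, 0.5],
  [0, 0, 0, 0, 0, -3.2, 0.5],
])

```text
time: 35.25
tcp_pos: [0.4874, -0.1453, 0.1622]
eef_rot: [-180.0, 0.1, 0.0]
wrist_force: [-0.6, -0.8, 0.3]
width: 0.0476
grip_force: 0.0
```

>>> servo_tool([
  [0, 0, 0, 0, 0, -1, 0.5],
  [0, 0, 0, -0.5, 0, -2, 0.5],
  [0, 0, 0, -1.5, 0, -2.5, 0.5],
  [0, 0, 0, -2.5, 0, -2.5, 0.5],
  [0, 0, 0, -3, 0, -2.5, 0.5],
])

```text
time: 35.75
tcp_pos: [0.3664, -0.1455, 0.2625]
eef_rot: [179.9, -0.1, 0.0]
wrist_force: [0.0, -0.6, -0.2]
width: 0.0474
grip_force: 0.0
```

```bash
python3 - <<'E'
from h import *
for c in ['wrist','scene','top']:
    im,K,T=snap(c,c+'12.png'); marks(c,T,['fork_tip','dipping_fork','disc_jar','sweet_jar','cocoa_shaker','stamp','pastille_tin','ballotin'])
    if c=='scene': a=cv2.resize(im[140:290,210:410],(600,450),interpolation=2)
cv2.imwrite('pics/f.png',np.hstack([a,cv2.resize(im[165:255,355:395],(200,450),interpolation=2)])[:,:,::-1])
E
```

```text
wrist dipping_fork 0.6 [ 0.5262 -0.1445  0.0089]
wrist disc_jar 0.89 [ 0.575  -0.0749  0.0101]
wrist disc_jar 0.84 [ 0.5063 -0.2556  0.0019]
wrist sweet_jar 0.76 [0.5761 0.1622 0.0116]
wrist cocoa_shaker 0.83 [0.4702 0.1425 0.0078]
wrist cocoa_shaker 0.36 [0.5721 0.1585 0.0113]
wrist ballotin 0.67 [ 0.3791 -0.2768 -0.0009]
wrist ballotin 0.64 [ 0.5274 -0.148   0.0101]
scene fork_tip 0.62 [0.4708 0.1414 0.0078]
scene dipping_fork 0.63 [ 0.5214 -0.144   0.0091]
scene disc_jar 0.65 [ 5.012e-01 -2.569e-01  3.000e-04]
scene disc_jar 0.56 [ 0.5716 -0.071   0.0129]
scene sweet_jar 0.93 [0.5755 0.161  0.0079]
scene cocoa_shaker 0.79 [0.4756 0.1474 0.0097]
scene cocoa_shaker 0.19 [0.5711 0.1597 0.0111]
scene stamp 0.59 [0.6055 0.3405 0.0049]
scene stamp 0.37 [ 0.5284 -0.0983  0.0011]
scene pastille_tin 0.53 [ 0.7371 -0.2758  0.0008]
scene pastille_tin 0.22 [0.5772 0.1585 0.0092]
scene ballotin 0.85 [ 0.3745 -0.2741  0.001 ]
top fork_tip 0.74 [ 0.5238 -0.099  -0.0031]
top dipping_fork 0.46 [ 0.5297 -0.1453  0.0121]
top disc_jar 0.98 [ 0.5723 -0.0742  0.0095]
top disc_jar 0.78 [ 5.056e-01 -2.524e-01 -3.000e-04]
top sweet_jar 0.87 [0.5775 0.1594 0.0126]
top sweet_jar 0.15 [ 0.7373 -0.2819  0.0031]
top cocoa_shaker 0.72 [0.4738 0.1417 0.0077]
top stamp 0.44 [ 0.6113  0.3393 -0.0042]
top pastille_tin 0.95 [ 7.411e-01 -2.814e-01 -4.000e-04]
top pastille_tin 0.59 [0.4721 0.1418 0.0069]
```

View pics/f.png

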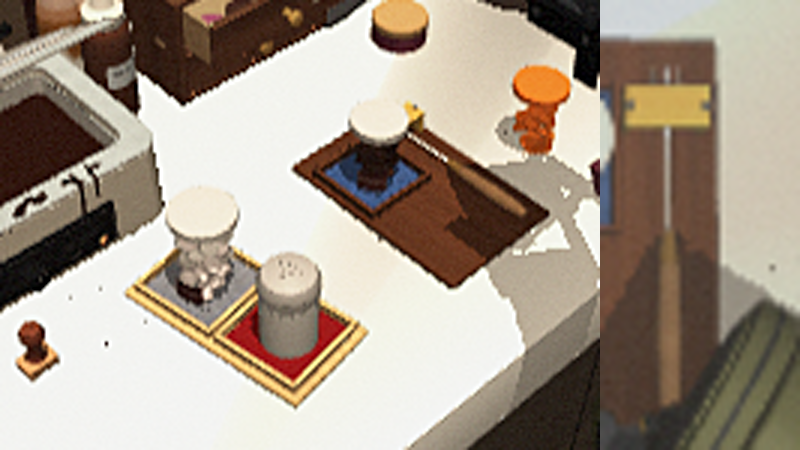

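The crops show both jars and the shaker standing in their wells. The fork lies flat in its lane with its tips just past the strap at crop (668,68). The stamp, tin and box are unmoved. Handing in.

```bash
python3 -c "
from plant import job
print(job.sign_off())"
```

```text
the job is handed in; nothing more can be done
None
```

I handed the job in at about 37 s of the 115 s limit with both gift sets made up; sign-off gave no verdict. My last images showed the disc jar, marshmallow jar and shaker upright in their wells, the fork flat in its lane with its tips past the strap, and the stamp, tin and card box where they were.

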